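# Peel the stuck top tray off a nested stack and hold it out for loading

## Task

The nested parts trays have snapped tight together: grip the top tray by the square boss in its corner and peel it off, lifting that corner first while the opposite corner still sits in the stack, without dragging or tipping up the trays below. Carry it over the middle of the large sheet-metal tray without disturbing the bronze bushes standing there. Finish while still holding it there, ready to be loaded: level, still, pockets up, its deck about 15 cm above the bench.

Things in the scene. Friction and masses are not known exactly. Their poses are not given: they have to be found in the camera images.
- top_tray: top tray of the nested stack: grey pressed steel, 144 x 200 mm, 0.2 kg. Origin: middle of the underside of its 2.5 mm deck; x along the short side, y along the long side, z up. Five round pockets hang 15 mm below; the corner at -x, -y has a grip boss instead. Ribs 9 mm high along the edges stop 18 mm or more short of the boss. Seated, its origin is 60 mm above the stack's origin.
- boss (a point): middle of the top face of the top tray's grip boss: an upright square post 20 x 20 mm, its sides along the tray's x and y, standing 25.5 mm above the deck's upper face. In the top tray's frame it is at x = -36, y = -62, z = +28 mm. Grasp it across two opposite sides from above.
- boss_corner (a point): corner of the top tray's deck beside the boss, at x = -68, y = -96, z = 0 mm in the top tray's frame
- far_corner (a point): opposite corner of the top tray's deck, at x = +68, y = +96, z = 0 mm in its frame; when peeled the tray tips about it. Under the deck near each corner (x = +-58, y = +-86 mm) a ball stud is snapped between two spring balls of the tray below. Each holds with up to 3.5 N: the one by the boss from 0.3 to 4 mm of lift, the others from 2.6 to 7 mm.
- stack: the five like trays below, nested 9 mm apart, with a packing board under them, loose on the bench as one piece: 144 x 200 mm, 1.15 kg, so a straight pull on all four studs at once lifts it too. Origin: middle of its underside, on the bench; axes as those of the seated top tray. Its ribs end 60 mm above its origin; its own boss reaches up inside the hollow boss of the top tray, to 79 mm.
- sheet_tray: the large shallow sheet-metal tray lying on the bench, 385 x 280 mm, rim 21 mm high. Origin: middle of its underside; its x axis runs along the long side. It does not move.
- bush0: bronze bush standing in the sheet tray, 40 mm across, 45 mm high; origin in the middle of its underside
- bush1: bronze bush like bush0
- bush2: bronze bush like bush0, always at the same spot of the sheet tray

How it is judged (in metres and radians):
On the way, in this order (a step that is already met when the one before it is completed fails the run):
1. the boss corner of the top tray is lifted at least 15 mm while the opposite corner is still down in the stack (raised less than 5 mm) (z of boss_corner in the frame of stack above 0.075 m and z of far_corner in the frame of stack below 0.065 m), for 0.1 s.
2. the whole top tray is off the stack (z of each of boss_corner, far_corner in the frame of stack above 0.085 m and contact force between top_tray and stack below 0.05 N), for 0.2 s.
At the end, for the whole second after the job is handed in: Held by the gripper alone, at rest, pockets up and level within 15 degrees: middle of the top tray within 80 mm (from above) of the middle of the sheet tray, its deck 100 to 220 mm above the bench, touching nothing else; the stack flat on the bench, the bushes upright (horizontal distance between top_tray and sheet_tray below 0.08 m and height (world z) of top_tray between 0.1 and 0.22 m and angle between top_tray's own z axis and vertical below 0.26 rad and linear speed of top_tray below 0.03 m/s and angular speed of top_tray below 0.2 rad/s and contact force between the fingers and top_tray above 1 N and contact force between top_tray and stack below 0.05 N and contact force between top_tray and sheet_tray below 0.05 N and contact force between top_tray and bush0 below 0.05 N and contact force between top_tray and bush1 below 0.05 N and contact force between top_tray and bush2 below 0.05 N and angle between each of bush0, bush1, bush2's own z axis and vertical below 0.1 rad and angle between stack's own z axis and vertical below 0.03 rad and height (world z) of stack below 0.01 m); the arm keeps its last pose, push and grip.
It fails at once if the trays below are dragged along (20 mm) or tipped up (4 degrees) (distance of stack from where it was at the start of the episode above 0.02 m or angle between stack's own z axis and vertical above 0.07 rad).
It fails at once if a bush in the sheet tray is disturbed (20 mm) (distance of any of bush0, bush1, bush2 from where it was at the start of the episode above 0.02 m).
It fails at once if the top tray is tipped up more than 50 degrees (angle between top_tray's own z axis and vertical above 0.87 rad).
It also fails if it takes over 40 s, if anything falls off the work surface, if the arm or the gripper's body presses on something with over 40 N, if the wrist force passes 120 N, or if a joint passes its speed limit or range.

## Robot

A 7-joint arm with a two-finger parallel gripper is mounted at the origin on a cart in front of the work surface, level with it; the furniture and walls round the work are solid. World frame = base frame: x ahead of the robot, y to its left, z up, the work surface at z = 0. Lengths are in m, angles in degrees, forces in N, time in s.
With the tool pointing down it reaches from about 0.425 to 0.875 m from the base axis. Payload 4.7 kg.
Tool frame: the origin (TCP) lies at the very end of the fingers, on their centre line; the grasp point (between the pads) lies 19 mm behind it; z points along the fingers, y is the direction in which the jaws open and shut (so a half turn about z gives the same grasp; the last joint's range is limited). The gripper opens to 87 mm and grips with 3 to 60 N. Pads are 19 mm wide; open, the fingers measure 117 mm over their backs; the gripper's body (75 mm by 190 mm) begins 51 mm behind the grasp point.
Start: joints at [-70.926, 18.392, -4.016, 83.108, 1.295, 78.541, -3.26], TCP at [0.204, 0.617, 0.223] pointing down, gripper open.
Joint ranges: [-163.93, 163.93], [-17.29, 119.83], [-79.2, 71.16], [3.27, 140.29], [-89.18, 269.18], [5.43, 117.66], [-154.24, 154.24]. Speed limits (degrees/s): [147.25, 147.25, 180, 180, 180, 180, 180].

## Interface

Orientations are given as [roll, pitch, yaw] about the fixed x, y, z axes, in that order (R = Rz(yaw) Ry(pitch) Rx(roll)).
In Python, from cell import env gives the robot as it stands.
- The arm moves only by the tool servo_tool, never from a script. Its argument "increments" is a list that holds one entry, the list of rows, each a list of 7 numbers: the shift along the tool's x, y, z in m, then the turn, a rotation vector about the tool's x, y, z in degrees, then the opening, from -1 (shut) to 1 (fully open). In form: [[[dx, dy, dz, rx, ry, rz, fingers], ...]]. A call has 1 to 20 rows; each row is the pose to reach, as a shift and turn from the pose commanded when the call began, along the tool's axes at that moment; what a row does not reach only later rows make up. A row lasts 1/10 s, in which the tool goes at most 50 mm and 8.59 degrees, less where a joint would pass 70% of its speed; a pose out of reach is approached as far as the arm can. A call with a gripper value outside its range is refused whole. The fingers move at their own pace and stop on an object; "squeeze" is the grip in N (left out, the last holds). Time passes only in rows, so rows that repeat a pose let the fingers close. It gives the time, the measured TCP pose, the force and the opening at its end, in the units of the state.
- env.get_obs(): the state, without advancing time (a new reading comes with each control period).
- env.read_camera(name): name is "side" or "top" or "wrist"; returns a dict with "frame" (480x640x3 uint8, blue, green, red), "intrinsics" (3x3 intrinsics, pixels), "D" ([k1, k2, p1, p2, k3] as OpenCV has them; the pictures are not rectified), "rvec" (rotation vector, rad) and "tvec" (3), from world to camera coordinates, as OpenCV has them. Camera axes: x right, y down, z forward; pixel columns grow to the right and rows downward; lengths in m; the calibration is good to about 2 mm. A picture is of the moment at which its call begins. There is no depth.
- env.sign_off(): hands the job in, once; it reports no verdict.
The state is a dict: "time_s": time; "qpos": joint angles; "joint_velocities": joint speeds; "effort": joint torques, N m; "tool_pos": TCP position; "tool_rot": TCP orientation; "force": force on the tool from outside, world axes, zero at the start; "wrist_torque": the same for the moment, N m; "grip_width": finger opening in m.
Only numpy, scipy, OpenCV 4.12 (cv2) and the standard library are available. Lean on these libraries where they do the work, as an engineer would, in place of code of your own. Each camera call takes 0.05 s, during which the arm holds its last target.

## Working session

There is one attempt and no reset: what is moved stays moved. The work goes in short steps, Python scripts to look and compute and a tool call to move; the robot and the scene stay as the last step left them, time stands still between calls to the robot, and variables do not carry over. Pictures are saved under pics/ and viewed, and the job is handed in when it is done.

Besides the shell and the picture viewer there is one more tool, called after "Request:" as name(argument=value, ...) on one line, values as JSON. servo_tool: Moves the arm, as the interface text tells. Its arguments: {"type":"object","properties":{"increments":{"type":"array","items":{"type":"array","items":{"type":"array","items":{"type":"number"}}}},"squeeze":{"type":"number"}},"required":["increments"]}

```bash
ls; mkdir -p pics; python3 - <<'E'
from cell import env
import cv2,pickle
o=env.get_obs();print(o)
d={}
for n in ["side","top","wrist"]:
    c=env.read_camera(n);d[n]=c;cv2.imwrite(f"pics/{n}0.png",c["frame"]);print(n,c["intrinsics"],c["D"],c["rvec"],c["tvec"])
pickle.dump(d,open("cam0.pkl","wb"))
E
```

```text
pics
{'time_s': 0.0, 'qpos': array([-70.92673348,  18.43740533,  -4.01682279,  83.17305282,
         1.29422346,  78.54026513,  -3.25938491]), 'joint_velocities': array([-0.09931028, -0.01753442,  0.06543955,  0.04559359, -0.0096355 ,
        0.02134975,  0.02047069]), 'effort': array([-5.91866155e-04, -4.91303337e+01, -4.03946433e-01, -3.12530279e+01,
       -6.37592515e-02,  4.38487914e-02,  1.87615096e-04]), 'tool_pos': array([0.20358437, 0.61673099, 0.22149663]), 'tool_rot': array([-1.79894479e+02,  4.49118696e-03,  1.61738132e+02]), 'force': array([ 0.36411795,  0.10092314, -0.32260532]), 'wrist_torque': array([-0.053514  ,  0.04774401, -0.00186359]), 'grip_width': 0.08688571325902532}
side [[603.57227677   0.         319.670086  ]
 [  0.         603.57227677 240.68650391]
 [  0.           0.           1.        ]] [-0.16103778  0.          0.          0.          0.        ] [ 1.9021573  -0.44956245  0.28930172] [-0.53117067  0.15339875  1.35706855]
top [[445.07822274   0.         319.13799972]
 [  0.         445.07822274 241.81980901]
 [  0.           0.           1.        ]] [-0.07377574  0.          0.          0.          0.        ] [ 2.18018586 -2.19410364  0.11557942] [-0.10498256  0.52252948  1.08978251]
wrist [[407.72019582   0.         324.38963229]
 [  0.         407.72019582 236.90610591]
 [  0.           0.           1.        ]] [-0.06628071  0.          0.          0.          0.        ] [-2.34040069 -1.69119325 -0.25419702] [-0.64999922 -0.03566449  0.39084473]
```

View pics/side0.png

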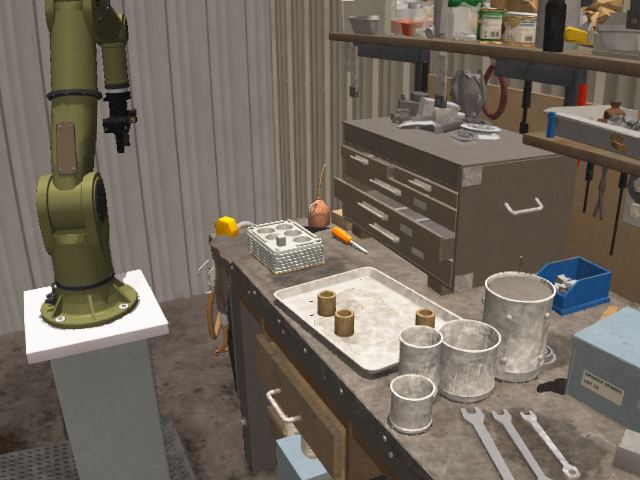

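View pics/top0.png

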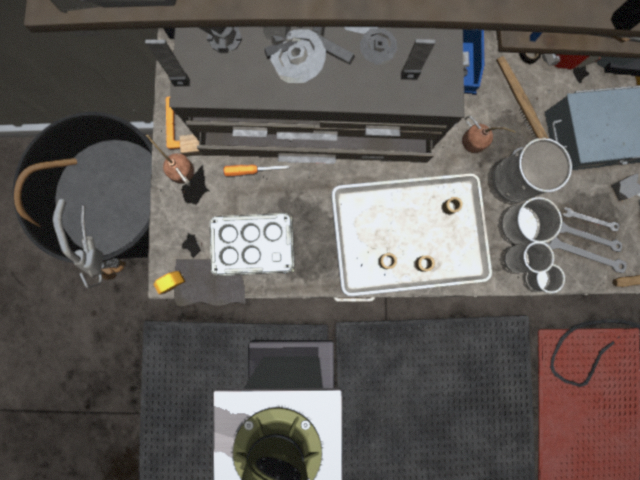

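View pics/wrist0.png

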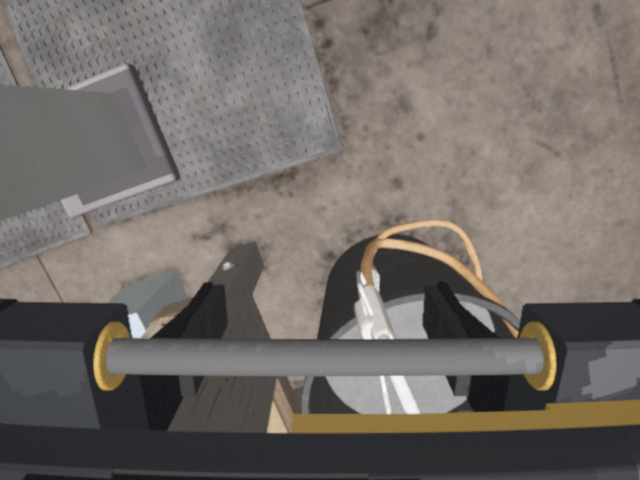

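```bash
cat > h.py <<'E'
import numpy as np,cv2,pickle
from scipy.spatial.transform import Rotation as R
def proj(c,P):
    return cv2.projectPoints(np.asarray(P,float).reshape(-1,1,3),c["rvec"],c["tvec"],c["intrinsics"],c["D"])[0].reshape(-1,2)
def unproj(c,uv,z):
    n=cv2.undistortPoints(np.asarray(uv,float).reshape(-1,1,2),c["intrinsics"],c["D"]).reshape(-1,2)
    Rm=cv2.Rodrigues(c["rvec"])[0];C=-Rm.T@c["tvec"]
    d=np.c_[n,np.ones(len(n))]@Rm
    return C+d*((z-C[2])/d[:,2])[:,None]
def cp(c):
    Rm=cv2.Rodrigues(c["rvec"])[0];return -Rm.T@c["tvec"]
E
python3 - <<'E'
from h import *
d=pickle.load(open("cam0.pkl","rb"))
for n in d: print(n,cp(d[n]),proj(d[n],[[0,0,0],[.204,.617,.223],[.5,0,0]]))
t=d["top"]
for u,z in [((276,257),.09),((252,244),.0625),((445,205),.045),((412,235),.02)]: print(u,unproj(t,[u],z))
f=t["frame"];cv2.imwrite("pics/topA.png",cv2.resize(f[200:285,200:305],None,fx=7,fy=7,interpolation=cv2.INTER_CUBIC))
cv2.imwrite("pics/topB.png",cv2.resize(f[165:305,325:500],None,fx=4,fy=4,interpolation=cv2.INTER_CUBIC))
f=d["side"]["frame"];cv2.imwrite("pics/sideA.png",cv2.resize(f[205:285,235:340],None,fx=7,fy=7,interpolation=cv2.INTER_CUBIC))
E
```

```text
side [-0.04729509 -1.32200424  0.63037803] [[ 89.74022044 307.08880353]
 [123.76660469 150.10078754]
 [287.88839533 266.9798312 ]]
top [ 0.42677914 -0.08571871  1.13234102] [[277.0186386  451.46041925]
 [-25.93193245 387.54259739]
 [276.49269901 251.39037205]]
wrist [0.12708994 0.6429262  0.38343785] [[-228.99918436  206.54248443]
 [ 323.62910272  306.26757258]
 [ -17.07882714  526.40063585]]
(276, 257) [[ 0.48102656 -0.00566751  0.09      ]]
(252, 244) [[0.51412202 0.05428471 0.0625    ]]
(445, 205) [[ 0.61067002 -0.42330766  0.045     ]]
(412, 235) [[ 0.53817189 -0.34356822  0.02      ]]
```

View pics/topA.png

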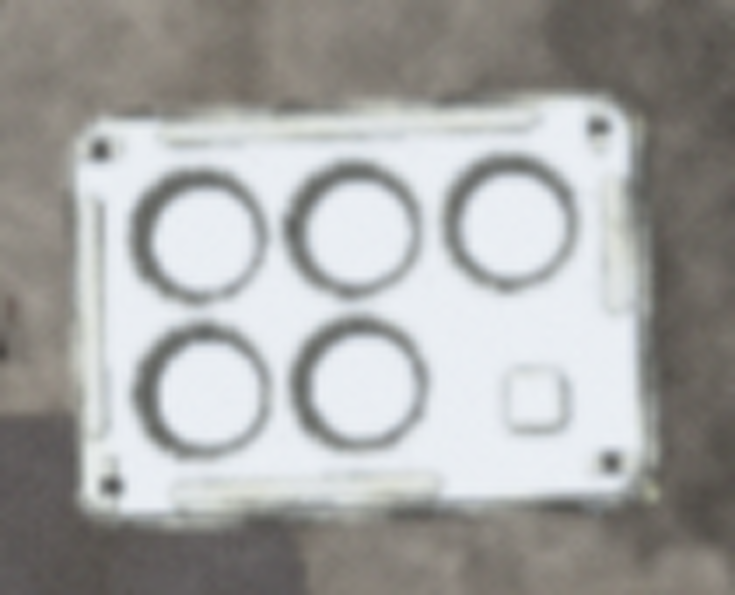

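View pics/topB.png

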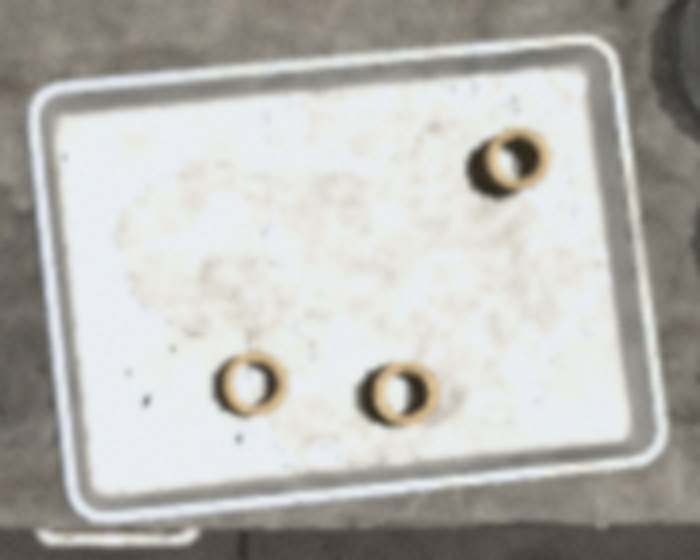

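View pics/sideA.png

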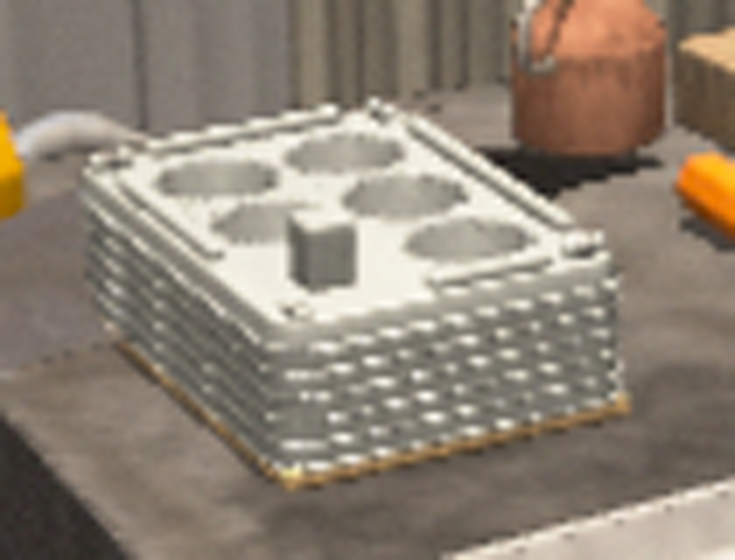

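```bash
python3 - <<'E'
from h import *
d=pickle.load(open("cam0.pkl","rb"));t=d["top"]
def un(p,s,o,z): return unproj(t,(np.array(p,float)+.5)/s-.5+np.array(o),z)
W=un([(598,127),(100,150),(611,462),(112,487)],7,(200,200),.0625)[:,:2]
L=np.array([(58,-86),(58,86),(-58,-86),(-58,86)])/1e3
c=W.mean(0);M=(L.T@(W-c));yaw=np.arctan2(M[0,1]-M[1,0],M[0,0]+M[1,1])
Rm=np.array([[np.cos(yaw),-np.sin(yaw)],[np.sin(yaw),np.cos(yaw)]])
print("tray",c,np.degrees(yaw),(W-c)-L@Rm.T)
print("boss",c+Rm@[-.036,-.062], "seen",un([(537,400)],7,(200,200),.088))
s=un([(36,85),(612,40),(665,462),(75,520)],4,(325,165),.021);print("sheet",s,s.mean(0))
e=s[1]-s[0];print(np.degrees(np.arctan2(e[1],e[0])),np.linalg.norm(e[:2]),np.linalg.norm((s[3]-s[0])[:2]))
print("bush",un([(515,160),(250,385),(402,392)],4,(325,165),.045))
b=c+Rm@[-.036,-.062]
S=d["side"];print(proj(S,[[*b,.088],[*(c+Rm@[-.072,-.1]),.0]]))
E
```

```text
tray [0.5159638  0.05846152] 2.453810320961977 [[-3.41043467e-05 -2.52101938e-04]
 [ 2.85988517e-04  2.83382239e-04]
 [ 1.67616394e-05  3.34392177e-04]
 [-2.68645810e-04 -3.65672478e-04]]
boss [ 0.48265127 -0.00502294] seen [[ 0.48179777 -0.00618359  0.088     ]]
sheet [[ 0.66440979 -0.14616952  0.021     ]
 [ 0.69430933 -0.51979712  0.021     ]
 [ 0.42211089 -0.54347022  0.021     ]
 [ 0.38991411 -0.16769576  0.021     ]] [ 0.54268603 -0.34428315  0.021     ]
-85.42465771604198 0.37482204360993493 0.2753384485363092
bush [[ 0.61161614 -0.44470304  0.045     ]
 [ 0.47211998 -0.27449885  0.045     ]
 [ 0.46708731 -0.3688053   0.045     ]]
[[281.21975676 236.96174346]
 [275.91079194 277.27854281]]
```

```bash
cat >> h.py <<'E'
def rel(p,rpy_or_R,obs):
    """shift and rotvec(deg) in the present tool frame to reach world p, R"""
    R0=R.from_euler("xyz",obs["tool_rot"],degrees=True)
    R1=rpy_or_R if isinstance(rpy_or_R,R) else R.from_euler("xyz",rpy_or_R,degrees=True)
    return np.r_[R0.inv().apply(np.asarray(p)-obs["tool_pos"]),(R0.inv()*R1).as_rotvec(degrees=True)]
E
python3 - <<'E'
from h import *
from cell import env
np.set_printoptions(precision=4,suppress=True)
o=env.get_obs()
for p,y in [((.43,.35,.23),172),((.482,-.005,.20),182.45)]: print(rel(p,[180,0,y],o))
E
```

```text
[ -0.2986  -0.1825  -0.008   -0.0809  -0.0005 -10.2652]
[ -0.4592  -0.5033   0.0225  -0.0808  -0.0079 -20.7152]
```

Request:
servo_tool(increments=[[[-0.043,-0.026,-0.001,0,0,-1.5,0.1],[-0.086,-0.052,-0.002,0,0,-3,0.1],[-0.128,-0.078,-0.003,0,0,-4.5,0.1],[-0.17,-0.104,-0.004,0,0,-6,0.1],[-0.213,-0.13,-0.006,0,0,-7.5,0.1],[-0.256,-0.156,-0.007,0,0,-9,0.1],[-0.292,-0.19,-0.008,0,0,-10.5,0.1],[-0.316,-0.23,-0.005,0,0,-12,0.1],[-0.338,-0.271,0,0,0,-13.4,0.1],[-0.358,-0.311,0.003,0,0,-14.8,0.1],[-0.379,-0.35,0.007,0,0,-16.2,0.1],[-0.4,-0.39,0.011,0,0,-17.6,0.1],[-0.421,-0.43,0.015,0,0,-18.8,0.1],[-0.442,-0.47,0.019,0,0,-20,0.1],[-0.456,-0.497,0.022,0,0,-20.7,0.1],[-0.459,-0.503,0.022,0,0,-20.7,0.1],[-0.459,-0.503,0.022,0,0,-20.7,0.1],[-0.459,-0.503,0.022,0,0,-20.7,0.1]]])

```text
time_s: 1.95
tool_pos: [0.4819, -0.0027, 0.2005]
tool_rot: [180.0, -0.0, -177.5]
force: [0.1, 0.2, 0.8]
grip_width: 0.0475
```

```bash
python3 - <<'E'
from h import *
from cell import env
o=env.get_obs();print(o["time_s"],o["qpos"],o["tool_pos"],o["tool_rot"],o["grip_width"],o["force"])
c=env.read_camera("wrist");cv2.imwrite("pics/w1.png",c["frame"]);pickle.dump(c,open("w1.pkl","wb"))
yaw=np.radians(2.454);Rm=np.array([[np.cos(yaw),-np.sin(yaw)],[np.sin(yaw),np.cos(yaw)]]);t0=np.array([.51596,.05846])
for p in [(-36,-62,88),(-46,-72,88),(-26,-72,88),(-26,-52,88),(-46,-52,88),(58,-86,62.5),(-58,-86,62.5),(-58,86,62.5),(58,86,62.5)]:
    P=np.r_[t0+Rm@(np.array(p[:2])/1e3),p[2]/1e3];print(p,proj(c,P))
E
```

```text
1.95 [-29.54654681  -2.37148376  26.25270599 108.83859113   1.04829166
  73.29984408  88.91155886] [ 0.48186546 -0.00266379  0.20049723] [ 1.79955455e+02 -9.29953172e-03 -1.77473700e+02] 0.04749157048793018 [0.06450606 0.17494956 0.77370666]
(-36, -62, 88) [[320.0936236  232.27409114]]
(-46, -72, 88) [[305.66577396 218.47322316]]
(-26, -72, 88) [[306.02864663 245.79278949]]
(-26, -52, 88) [[334.22948744 245.79582316]]
(-46, -52, 88) [[334.4511785  218.47692151]]
(58, -86, 62.5) [[291.83737194 331.79313997]]
(-58, -86, 62.5) [[288.1659176  194.31104787]]
(-58, 86, 62.5) [[515.55298145 194.99674658]]
(58, 86, 62.5) [[496.13983342 330.61918012]]
```

View pics/w1.png

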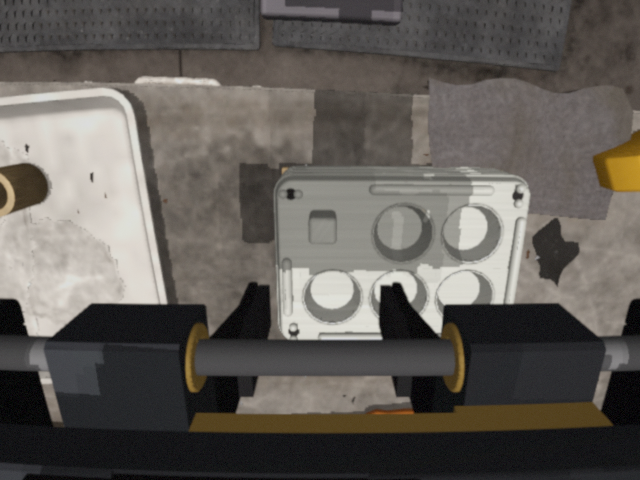

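```bash
python3 - <<'E'
from h import *
c=pickle.load(open("w1.pkl","rb"));f=c["frame"]
cv2.imwrite("pics/w1z.png",cv2.resize(f[165:255,265:365],None,fx=7,fy=7,interpolation=cv2.INTER_CUBIC))
E
```

```text
(no output)
```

View pics/w1z.png

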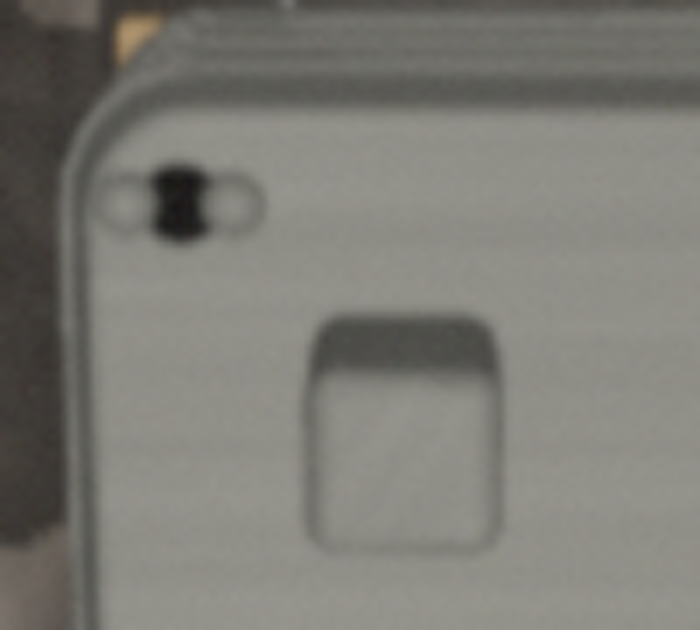

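```bash
python3 - <<'E'
from h import *
from cell import env
np.set_printoptions(precision=4,suppress=True)
o=env.get_obs();print(o["time_s"],o["tool_pos"],o["tool_rot"])
print(rel((.4817,-.0045,.066),[180,0,182.45],o))
E
```

```text
2.0 [ 0.4819 -0.0023  0.2005] [ 179.9653   -0.0079 -177.4138]
[ 0.0002 -0.0022  0.1345  0.0347 -0.0079  0.1362]
```

Request:
servo_tool(increments=[[[0,-0.002,0.03,0,0,0,0.1],[0,-0.002,0.06,0,0,0,0.1],[0,-0.002,0.09,0,0,0,0.1],[0,-0.002,0.105,0,0,0,0.1],[0,-0.002,0.115,0,0,0,0.1],[0,-0.002,0.115,0,0,0,0.1],[0,-0.002,0.115,0,0,0,0.1]]])

```text
time_s: 2.7
tool_pos: [0.4827, -0.0056, 0.0862]
tool_rot: [180.0, 0.1, -177.5]
force: [-0.3, 0.6, 0.1]
grip_width: 0.0479
```

```bash
python3 - <<'E'
from h import *
from cell import env
np.set_printoptions(precision=4,suppress=True)
o=env.get_obs();print(o["time_s"],o["tool_pos"],o["tool_rot"],o["force"])
print(rel((.4817,-.0045,.066),[180,0,182.45],o))
for n in ["wrist","side"]:
    c=env.read_camera(n);cv2.imwrite(f"pics/{n}2.png",c["frame"])
f=c["frame"];cv2.imwrite("pics/side2z.png",cv2.resize(f[185:285,235:340],None,fx=7,fy=6))
E
```

```text
2.7 [ 0.4827 -0.0056  0.0862] [ 179.9908    0.0622 -177.4982] [-0.3461  0.5976  0.1475]
[0.001  0.0011 0.0202 0.0093 0.0622 0.0518]
```

View pics/wrist2.png

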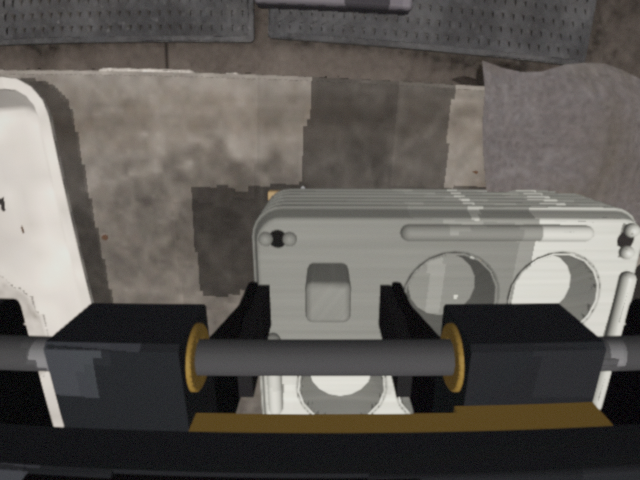

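View pics/side2z.png

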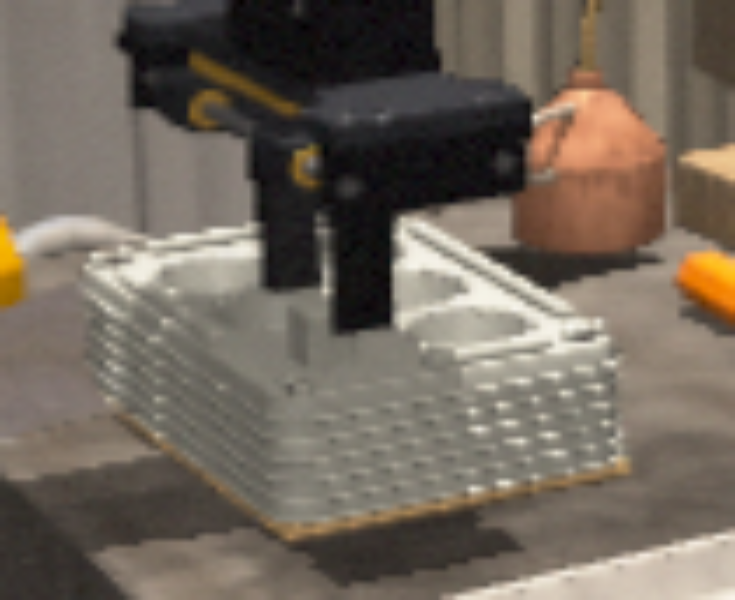

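```bash
python3 - <<'E'
import cv2
f=cv2.imread("pics/wrist2.png");cv2.imwrite("pics/w2z.png",cv2.resize(f[225:345,255:395],None,fx=5,fy=5,interpolation=cv2.INTER_CUBIC))
E
```

```text
(no output)
```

View pics/w2z.png

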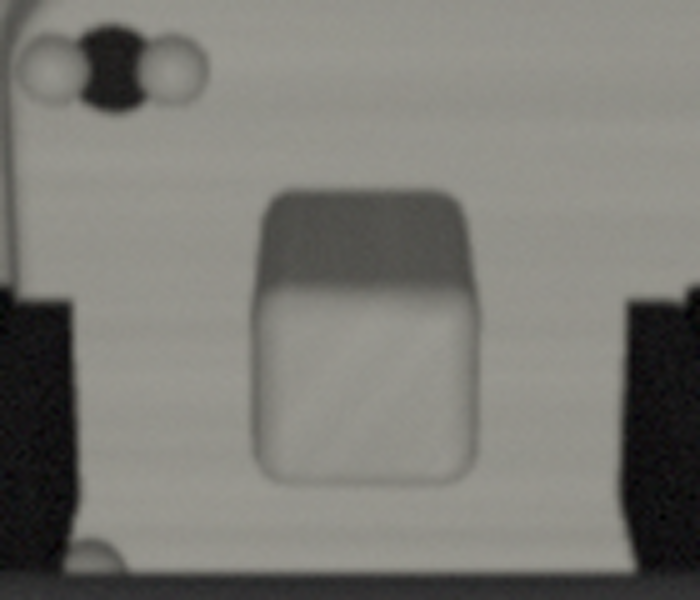

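Request:
servo_tool(increments=[[[0.0015,0.001,0.008,0,0,0,0.1],[0.0015,0.001,0.015,0,0,0,0.1],[0.0015,0.001,0.02,0,0,0,0.1],[0.0015,0.001,0.02,0,0,0,0.1],[0.0015,0.001,0.02,0,0,0,0.1]]])

```text
time_s: 3.3
tool_pos: [0.4804, -0.0054, 0.0654]
tool_rot: [-180.0, -0.0, -177.6]
force: [0.6, 0.2, -0.5]
grip_width: 0.0477
```

Request:
servo_tool(increments=[[[0,0,0,0,0,0,-0.3],[0,0,0,0,0,0,-0.45],[0,0,0,0,0,0,-0.55],[0,0,0,0,0,0,-0.7],[0,0,0,0,0,0,-1],[0,0,0,0,0,0,-1],[0,0,0,0,0,0,-1]]], squeeze=60)

```text
time_s: 4.0
tool_pos: [0.4806, -0.0049, 0.0657]
tool_rot: [180.0, 0.0, -177.6]
force: [0.2, 1.7, 0.2]
grip_width: 0.0197
```

```bash
python3 - <<'E'
from h import *
from cell import env
np.set_printoptions(precision=4,suppress=True)
o=env.get_obs();print(o["time_s"],o["tool_pos"],o["tool_rot"],o["force"],o["wrist_torque"],o["grip_width"],o["qpos"])
# rotation about far corner
yaw=2.454
Rt=R.from_euler("z",yaw,degrees=True)
boss=np.array([o["tool_pos"][0],o["tool_pos"][1],.060])
piv=boss+Rt.apply(np.array([104,158,0])/1e3)
diag=Rt.apply([136,192,0]);diag/=np.linalg.norm(diag)
ax=np.cross(diag,[0,0,1]);ax=-ax
T=R.from_euler("xyz",o["tool_rot"],degrees=True)
for a in [1,2,4,6,8,10,12,14]:
    Q=R.from_rotvec(ax*a,degrees=True)
    p=piv+Q.apply(o["tool_pos"]-piv)
    if p[2]<o["tool_pos"][2]: print("sign!")
    print(a,rel(p,Q*T,o),(p-o["tool_pos"])*1e3)
E
```

```text
4.0 [ 0.4806 -0.0049  0.0657] [ 179.9678    0.0157 -177.5575] [0.1974 1.7355 0.1575] [0.3808 0.0145 0.0212] 0.019651489793605332 [-28.3734   6.0651  27.2189 117.8299  -3.3497  56.8022  92.9922]
1 [-0.0001  0.0001 -0.0033  0.8161  0.5779  0.0001] [0.0693 0.1073 3.2984]
2 [-0.0002  0.0003 -0.0066  1.6323  1.1557  0.0002] [0.1699 0.263  6.5941]
4 [-0.0005  0.0007 -0.0132  3.2646  2.3114  0.0004] [ 0.4645  0.7192 13.1733]
6 [-0.0009  0.0013 -0.0197  4.8968  3.4671  0.0006] [ 0.8836  1.368  19.7296]
8 [-0.0015  0.0022 -0.0263  6.5291  4.6228  0.0008] [ 1.4265  2.2086 26.2549]
10 [-0.0022  0.0032 -0.0327  8.1614  5.7785  0.001 ] [ 2.0926  3.24   32.7413]
12 [-0.0031  0.0044 -0.0392  9.7937  6.9342  0.0012] [ 2.8812  4.4609 39.1808]
14 [-0.0041  0.0057 -0.0456 11.426   8.0899  0.0014] [ 3.7912  5.8699 45.5658]
```

Request:
servo_tool(increments=[[[-0.0001,0.0001,-0.0017,0.41,0.29,0,-1],[-0.0001,0.0001,-0.0033,0.82,0.58,0,-1],[-0.0001,0.0002,-0.005,1.22,0.87,0,-1],[-0.0002,0.0003,-0.0066,1.63,1.16,0,-1],[-0.0003,0.0005,-0.0099,2.45,1.73,0,-1],[-0.0005,0.0007,-0.0132,3.26,2.31,0,-1],[-0.0007,0.001,-0.0165,4.08,2.89,0,-1],[-0.0009,0.0013,-0.0197,4.9,3.47,0,-1],[-0.0009,0.0013,-0.0197,4.9,3.47,0,-1],[-0.0009,0.0013,-0.0197,4.9,3.47,0,-1],[-0.0009,0.0013,-0.0197,4.9,3.47,0,-1]]])

```text
time_s: 5.1
tool_pos: [0.4818, -0.0036, 0.0858]
tool_rot: [-175.2, -3.4, -177.7]
force: [0.6, 1.5, 0.3]
grip_width: 0.0196
```

```bash
python3 - <<'E'
from h import *
from cell import env
np.set_printoptions(precision=4,suppress=True)
o=env.get_obs();print(o["time_s"],o["tool_pos"],o["tool_rot"],o["force"],o["wrist_torque"],o["grip_width"])
for n in ["top","side"]:
    c=env.read_camera(n);f=c["frame"];cv2.imwrite(f"pics/{n}3.png",f);pickle.dump(c,open(n+"3.pkl","wb"))
cv2.imwrite("pics/side3z.png",cv2.resize(f[185:285,235:340],None,fx=7,fy=6,interpolation=cv2.INTER_CUBIC))
E
```

```text
5.1 [ 0.4818 -0.0036  0.0858] [-175.1703   -3.3986 -177.7486] [0.6329 1.4822 0.2523] [ 0.7522  0.0253 -0.0506] 0.019616599074305206
```

View pics/side3z.png

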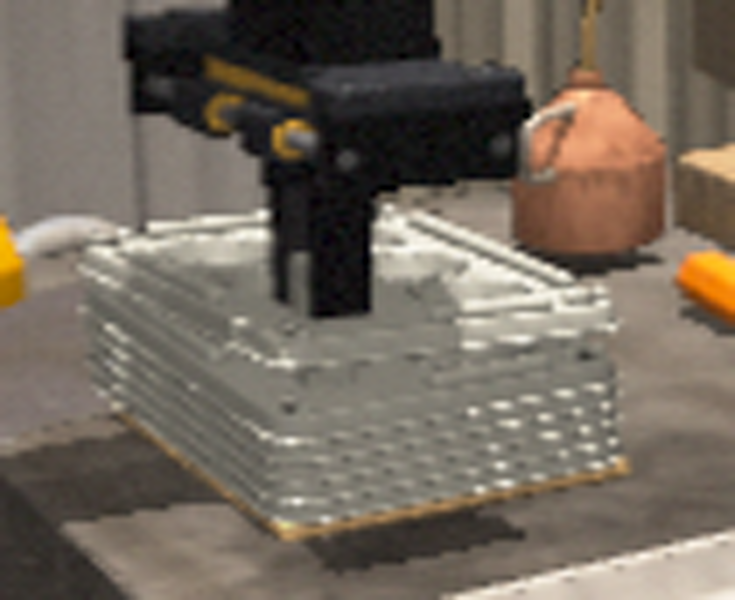

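```bash
cat > peel.py <<'E'
from h import *
from cell import env
np.set_printoptions(precision=4,suppress=True)
o=env.get_obs()
Rt=R.from_euler("z",2.45,degrees=True)
T0=R.from_euler("xyz",[180,0,182.45],degrees=True);p0=np.array([.4806,-.0049,.0657])
piv=np.array([p0[0],p0[1],.06])+Rt.apply([.104,.158,0])
diag=Rt.apply([136,192,0]);diag/=np.linalg.norm(diag);ax=np.cross([0,0,1],diag)
for a,l in [(8,0),(10,0),(12,0),(12,.01),(12,.02),(10,.06),(5,.09),(0,.12)]:
    Q=R.from_rotvec(ax*a,degrees=True)
    p=piv+Q.apply(p0-piv)+[0,0,l]
    if a==0: p=p0+[0,0,l]
    print(a,l,rel(p,Q*T0,o))
E
python3 peel.py
```

```text
8 0 [ 0.0001  0.0004 -0.0063  1.7004  1.2216 -0.0521]
10 0 [-0.0002  0.0009 -0.0128  3.333   2.3769 -0.0523]
12 0 [-0.0007  0.0015 -0.0194  4.9656  3.5322 -0.0526]
12 0.01 [-0.0001  0.0007 -0.0293  4.9656  3.5322 -0.0526]
12 0.02 [ 0.0005 -0.0002 -0.0393  4.9656  3.5322 -0.0526]
10 0.06 [ 0.0033 -0.0042 -0.0725  3.333   2.3769 -0.0523]
5 0.09 [ 0.0057 -0.0075 -0.0859 -0.7484 -0.5113 -0.0517]
0 0.12 [ 0.0072 -0.0096 -0.0992 -4.8299 -3.3996 -0.051 ]
```

Request:
servo_tool(increments=[[[0.0001,0.0002,-0.003,0.85,0.6,0,-1],[0.0001,0.0004,-0.0063,1.7,1.22,0,-1],[0,0.0006,-0.0095,2.5,1.8,0,-1],[-0.0002,0.0009,-0.0128,3.33,2.38,0,-1],[-0.0004,0.0012,-0.016,4.15,2.95,0,-1],[-0.0007,0.0015,-0.0194,4.97,3.53,0,-1],[-0.0006,0.0013,-0.0215,4.97,3.53,0,-1],[-0.0005,0.0011,-0.024,4.97,3.53,0,-1],[-0.0003,0.0009,-0.0265,4.97,3.53,0,-1],[-0.0001,0.0007,-0.0293,4.97,3.53,0,-1],[0.0002,0.0003,-0.034,4.97,3.53,0,-1],[0.0005,-0.0002,-0.0393,4.97,3.53,0,-1],[0.0011,-0.001,-0.0493,4.97,3.53,0,-1],[0.0017,-0.0018,-0.0593,4.97,3.53,0,-1],[0.0023,-0.0026,-0.0693,4.97,3.53,0,-1],[0.0023,-0.0026,-0.0693,4.97,3.53,0,-1],[0.0023,-0.0026,-0.0693,4.97,3.53,0,-1]]])

```text
time_s: 6.9
tool_pos: [0.4833, -0.0005, 0.1548]
tool_rot: [-170.1, -6.9, -178.2]
force: [-0.5, -0.7, -1.2]
grip_width: 0.0199
```

```bash
python3 - <<'E'
from h import *
from cell import env
np.set_printoptions(precision=4,suppress=True)
o=env.get_obs();print(o["time_s"],o["tool_pos"],o["tool_rot"],o["force"],o["wrist_torque"],o["grip_width"])
for n in ["top","side"]:
    c=env.read_camera(n);f=c["frame"];cv2.imwrite(f"pics/{n}4.png",f);pickle.dump(c,open(n+"4.pkl","wb"))
cv2.imwrite("pics/side4z.png",cv2.resize(f[165:285,225:345],None,fx=5,fy=5,interpolation=cv2.INTER_CUBIC))
E
```

```text
6.9 [ 0.4833 -0.0005  0.1548] [-170.104    -6.9192 -178.1628] [-0.5105 -0.682  -1.2496] [ 0.2429 -0.0355 -0.0006] 0.01986217648505472
```

View pics/side4z.png

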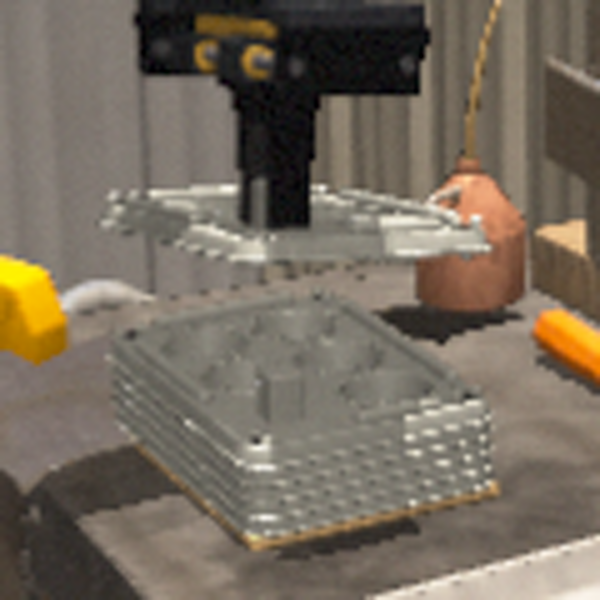

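```bash
python3 - <<'E'
from h import *
from cell import env
np.set_printoptions(precision=4,suppress=True)
o=env.get_obs()
p0=o["tool_pos"];R0=R.from_euler("xyz",o["tool_rot"],degrees=True)
A=rel((.4833,-.0005,.18),[180,0,182],o);print("level",A)
o2=dict(o,tool_pos=np.array([.4833,-.0005,.18]),tool_rot=np.array([180,0,182.]))
print(rel((.4805,-.380,.17),[180,0,152],o2))
E
```

```text
level [ 0.0027 -0.0044 -0.0253 -9.898  -6.9954  0.4389]
[ 0.016  -0.3792  0.01    0.     -0.     30.    ]
```

Request:
servo_tool(increments=[[[0.0005,-0.0008,-0.005,-1.5,-1.05,0,-1],[0.001,-0.0018,-0.01,-3.5,-2.5,0.1,-1],[0.0016,-0.0027,-0.015,-5.5,-3.9,0.2,-1],[0.0021,-0.0035,-0.02,-7.5,-5.3,0.3,-1],[0.0025,-0.004,-0.024,-9,-6.4,0.4,-1],[0.0027,-0.0044,-0.0253,-9.9,-7,0.4,-1],[0.0027,-0.0044,-0.0253,-9.9,-7,0.4,-1],[0.0027,-0.0044,-0.0253,-9.9,-7,0.4,-1],[0.0027,-0.0044,-0.0253,-9.9,-7,0.4,-1]]])

```text
time_s: 7.9
tool_pos: [0.4835, -0.0001, 0.18]
tool_rot: [-180.0, -0.0, -177.9]
force: [-0.5, -0.2, -1.9]
grip_width: 0.0197
```

Request:
servo_tool(increments=[[[0,-0.008,0,0,0,0.6,-1],[0.001,-0.025,0,0,0,2,-1],[0.002,-0.05,0,0,0,4,-1],[0.003,-0.08,0,0,0,6.3,-1],[0.005,-0.11,0,0,0,8.7,-1],[0.006,-0.14,0,0,0,11,-1],[0.007,-0.17,0,0,0,13.4,-1],[0.008,-0.2,0,0,0,15.8,-1],[0.01,-0.23,0,0,0,18.2,-1],[0.011,-0.26,0,0,0,20.5,-1],[0.012,-0.29,0,0,0,23,-1],[0.013,-0.32,0,0,0,25.3,-1],[0.014,-0.345,0,0,0,27.3,-1],[0.015,-0.365,0.002,0,0,28.9,-1],[0.016,-0.375,0.005,0,0,29.7,-1],[0.016,-0.379,0.01,0,0,30,-1],[0.016,-0.379,0.014,0,0,30,-1],[0.016,-0.379,0.018,0,0,30,-1],[0.016,-0.379,0.018,0,0,30,-1],[0.016,-0.379,0.018,0,0,30,-1]]])

```text
time_s: 9.9
tool_pos: [0.4815, -0.3789, 0.1623]
tool_rot: [179.9, 0.0, 152.1]
force: [-0.3, 0.1, -1.9]
grip_width: 0.0193
```

```bash
python3 - <<'E'
from h import *
from cell import env
np.set_printoptions(precision=4,suppress=True)
o=env.get_obs();print(o["time_s"],o["tool_pos"],o["tool_rot"],o["force"],o["wrist_torque"],o["grip_width"],o["qpos"])
for n in ["top","side","wrist"]:
    c=env.read_camera(n);f=c["frame"];cv2.imwrite(f"pics/{n}5.png",f);pickle.dump(c,open(n+"5.pkl","wb"))
E
```

```text
9.9 [ 0.4815 -0.3789  0.1623] [179.939    0.0211 152.1264] [-0.344   0.1469 -1.8919] [-0.0477  0.054  -0.02  ] 0.01928201181294875 [ -2.0107  20.1395  46.7959  94.747  -15.3881  71.7851 110.0212]
```

View pics/side5.png

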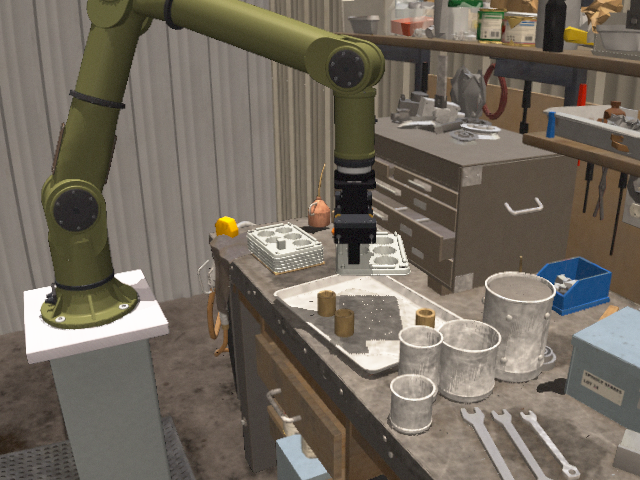

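View pics/top5.png

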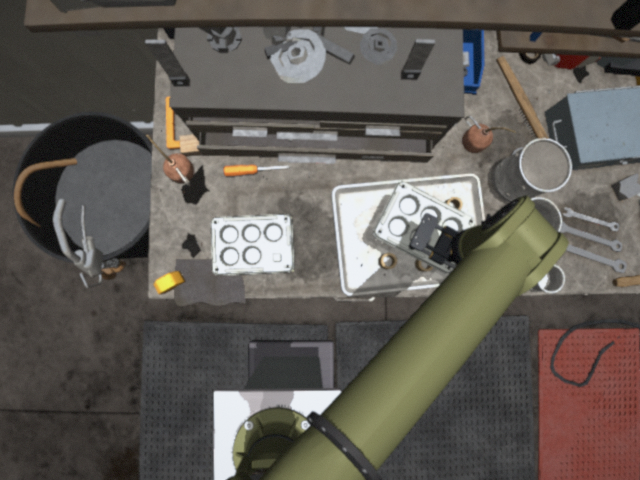

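```bash
python3 - <<'E'
from h import *
from cell import env
o=env.get_obs();print(o["time_s"],o["tool_pos"],o["tool_rot"],o["force"],o["grip_width"],abs(o["joint_velocities"]).max())
Rt=R.from_euler("z",152.1-182.45+2.45,degrees=True)
b=np.array([.4815,-.3789,.1623-.0057])
org=b+Rt.apply([.036,.062,0]);print(org)
cs=[[58,-86,2.5],[58,86,2.5],[-58,86,2.5],[-58,-86,2.5]]
for n,box in [("side",(325,415,220,290)),("top",(365,490,170,285))]:
    c=pickle.load(open(n+"5.pkl","rb"));f=c["frame"].copy();s=6 if n=="side" else 5
    x0,x1,y0,y1=box;z=cv2.resize(f[y0:y1,x0:x1],None,fx=s,fy=s,interpolation=cv2.INTER_CUBIC)
    for q in cs:
        u=proj(c,org+Rt.apply(np.array(q)/1e3))[0];print(n,q,u)
        v=(u+.5-[x0,y0])*s;cv2.drawMarker(z,(int(v[0]),int(v[1])),(0,0,255),cv2.MARKER_CROSS,12,1)
    cv2.imwrite(f"pics/{n}5z.png",z)
E
```

```text
10.05 [ 0.48142116 -0.3795315   0.16262018] [1.79959850e+02 6.20513316e-02 1.52081475e+02] [-0.02008792  0.20432857 -1.42957616] 0.01987831358177958 0.11050213769490638
[ 0.54232721 -0.340952    0.1566    ]
side [58, -86, 2.5] [402.77749138 268.7375644 ]
side [58, 86, 2.5] [395.17478049 236.55981559]
side [-58, 86, 2.5] [341.93474807 236.57906609]
side [-58, -86, 2.5] [342.19292595 268.74106361]
top [58, -86, 2.5] [470.20289962 221.79540168]
top [58, 86, 2.5] [402.15917962 186.27735438]
top [-58, 86, 2.5] [378.95215997 231.9746102 ]
top [-58, -86, 2.5] [447.86976124 267.87555872]
```

View pics/side5z.png

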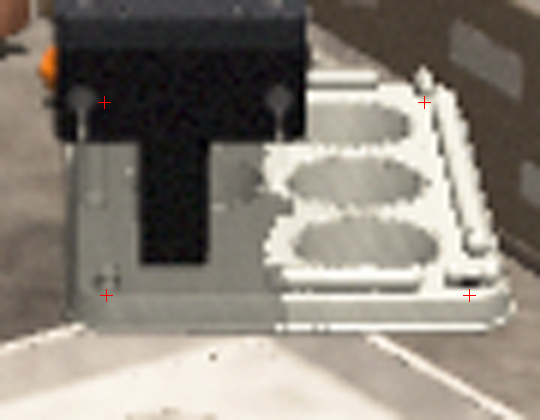

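View pics/top5z.png

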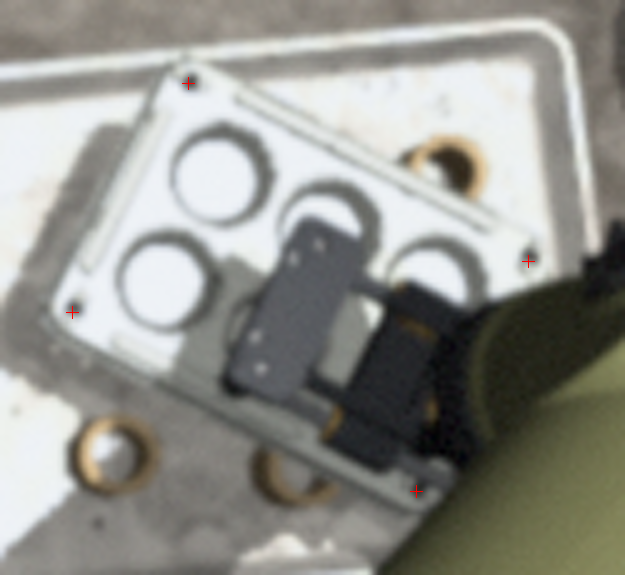

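Request:
servo_tool(increments=[[[0,0,0.004,0,0,0,-1],[0,0,0.007,0,0,0,-1],[0,0,0.007,0,0,0,-1],[0,0,0.007,0,0,0,-1],[0,0,0.007,0,0,0,-1],[0,0,0.007,0,0,0,-1]]])

```text
time_s: 10.65
tool_pos: [0.4811, -0.3799, 0.1554]
tool_rot: [180.0, 0.0, 152.0]
force: [-0.2, -0.3, -2.3]
grip_width: 0.0193
```

```bash
python3 - <<'E'
from h import *
from cell import env
o=env.get_obs();print(o["time_s"],o["tool_pos"],o["tool_rot"],o["force"],o["grip_width"],abs(o["joint_velocities"]).max())
a=pickle.load(open("cam0.pkl","rb"))["side"]["frame"];b=pickle.load(open("side5.pkl","rb"))["frame"]
A=cv2.cvtColor(a,cv2.COLOR_BGR2GRAY);B=cv2.cvtColor(b,cv2.COLOR_BGR2GRAY)
for nm,(x0,x1,y0,y1) in dict(stackbase=(245,330,255,278),b0=(316,338,288,318),b1=(333,356,306,338),b2=(414,436,306,326)).items():
    r=cv2.matchTemplate(B[y0-6:y1+6,x0-6:x1+6],A[y0:y1,x0:x1],cv2.TM_CCOEFF_NORMED);print(nm,np.array(cv2.minMaxLoc(r)[3])-6,r.max())
print(env.sign_off())
E
```

```text
10.65 [ 0.48112425 -0.37994445  0.15540417] [1.79974700e+02 4.16831901e-02 1.52031522e+02] [-0.21729295 -0.27454777 -2.29060793] 0.019336693604692604 0.09573502286386613
stackbase [0 0] 0.86793506
b0 [0 0] 0.8200421
b1 [0 0] 0.79438174
b2 [0 0] 0.9989696
the job is handed in; nothing more can be done
None
```

The top tray is off the stack and still held by its boss over the middle of the sheet tray. I handed the job in at 10.65 s, and no verdict is reported.

**What I did:** I gripped the boss across its y sides at 60 N and tipped the tray to 6° about the far corner. I held it there about 0.3 s, with the boss corner about 24 mm up by calculation. I then tipped it to 12°, lifted straight off, levelled, carried it across and lowered it to the final height.

**Last checks:**
- **Position:** by calculation from the arm pose, the tray's middle is about 3 mm from the sheet tray's middle. I measured the sheet tray from the top camera.
- **Height:** the deck is about 0.15 m above the bench, worked out from the gripper height.
- **Level and still:** the tool is vertical within 0.1°, and the joints were at rest. The gripper opening was 19.3 mm, and the force of about −2.3 N is close to the tray's weight of about 2 N.
- **Stack and bushes:** comparing side-camera pictures from the start and from over the sheet tray (before the final 7 mm lowering) showed no pixel shift in the stack base or any bush. The match was weaker (0.79 to 0.87) for the stack base and two of the bushes, most likely because of the new shadows.

**One disagreement:** before the final 7 mm lowering, the top camera matched the expected tray corners to about 1 pixel. The side camera showed them evenly 2.5 to 3.5 pixels (about 5 mm) higher, so the tray may sit slightly higher than stated. I saw no sign of tilt beyond about 2°.

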